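# Set the play of a sheet roller

### The job

Set the play of the upper roller on the small bench sheet roller with the winged thumbscrew on its bridge: turn the screw clockwise (seen from above) until you feel it bottom, without forcing it past that, then back it off a quarter of a turn from the point where it bottomed and let go. Leave the bottle, the bowl and the wooden scraper where they are.

Things in the scene. Friction and masses are not known exactly. Their poses are not given: they have to be found in the camera images.
- wing (a point): Middle of the thumbscrew's wing, the part to grip: upright steel plate 46 mm long (own x), 12 thick (own y), 34 high; point half-way up, 170 mm above the table, 31 above the brass bush. Own z up = screw axis. Clockwise from above closes; it keeps its height. Friction 0.06 N m. It bottoms hard 0.15 to 0.5 turn from the start; the wing's direction there differs each time and cannot be seen.
- lug (a point): Tip of the level lug on the brass bush (34 mm across, 8 thick) round the screw: 26 mm from the screw's axis, 139 above the table. The bush is sprung, about 4 N m per rad: the lug stays still while the screw runs free; turning on past the bottom winds it clockwise with the wing, and it springs back on release. Lug wound over 7 mm (0.27 rad, 1 N m) = forced.
- pad_face (a point): Underside of the round brass pad (18 mm across) on the screw's lower end, below the bridge, on the screw's axis, about 108 mm above the table. It turns with the screw, rises 0.5 mm per turn as the screw is backed off, and meets the yoke exactly when the screw bottoms. Own z up.
- seat (a point): Top of the fixed yoke over the upper roller, straight under the screw, 108 mm above the table. Own z up. The height of pad_face over it is the play left to the roller: zero when the screw is bottomed, 0.125 mm at a quarter turn.
- machine: The sheet roller, fixed to the bench. Origin on the table under the screw; 140 mm (own x) by 210 (own y), a wooden crank grip low on its +y side reaching 170 mm out. Along the top, in its own y, a flat bridge 50 mm wide, top 131 mm above the table; the bush and thumbscrew stand in its middle.
- bottle_mid (a point): Centre of a standing clear plastic bottle, 60 mm diameter, 150 mm high; a bystander near the machine.
- bowl_mid (a point): Centre of a small steel bowl, 100 mm diameter, 45 mm high; a bystander near the machine.
- scraper_mid (a point): Centre of a flat wooden scraper, 200 x 45 x 8 mm, lying on the table behind the machine; a bystander.

How it is judged:
On the way, in this order (a step that is already met when the one before it is completed fails the run):
1. the thumbscrew is turned clockwise until it bottoms (pad on the yoke: play under 0.0075 mm, within about 5 degrees of bottom) (z of pad_face in the frame of seat below 7.5e-06 m), for 0.1 s.
2. the screw is backed off at least 60 degrees from bottom (z of pad_face in the frame of seat above 8.33e-05 m), for 0.1 s.
At the end, for the whole second after the job is handed in: The screw stands 90 +/- 25 degrees anticlockwise of the point where it bottomed (play 0.125 +/- 0.035 mm), let go and at rest, the bush sprung back (lug within 3 mm of its start), and bottle, bowl and scraper within 15 mm of where they were (z of pad_face in the frame of seat between 9.03e-05 and 0.0001597 m and distance of lug from where it was at the start of the episode below 0.003 m and distance of each of bottle_mid, bowl_mid, scraper_mid from where it was at the start of the episode below 0.015 m); the robot touches nothing.
It fails at once if the screw is forced past its bottom: the lug of the bush is wound more than 7 mm (distance of lug from where it was at the start of the episode above 0.007 m).
It fails at once if the bottle, the bowl or the scraper is pushed more than 20 mm (distance of any of bottle_mid, bowl_mid, scraper_mid from where it was at the start of the episode above 0.02 m).
It also fails if it takes over 69 s, if anything falls off the work surface, if the arm or the gripper's body presses on something with over 40 N, if the wrist force passes 120 N, or if a joint passes its speed limit or range.

### The arm

A 7-joint arm with a two-finger parallel gripper is mounted at the origin on the work surface. World frame = base frame: x ahead of the robot, y to its left, z up, the work surface at z = 0. Lengths are in m, angles in rad, forces in N, time in s.
With the tool pointing down it reaches from about 0.4 to 0.85 m from the base axis. Payload 10.4 kg.
Tool frame: the origin (TCP) lies midway between the tips of the shut fingers; the grasp point (between the pads) lies 19 mm behind it (manip.hold_point_z is the distance from the TCP to the grasp point, in m); z points along the fingers, y is the line along which they close (so a half turn about z gives the same grasp; the last joint's range is limited). The gripper opens to 85 mm and grips with 20 to 120 N. Pads are 22 mm wide; open, the fingers measure 114 mm over their backs; the gripper's body (76 mm by 85 mm) begins 54 mm behind the grasp point. The pads swing forward as they close: fully open they stand 13 mm farther back than shut.
Start: joints at [-1.277, 0.332, -0.065, 1.46, 0.022, 1.35, -0.088], TCP at [0.195, 0.594, 0.231] pointing down, gripper open.
Joint ranges: [-2.6, 2.6], [-0.5, 2.12], [-1.47, 1.34], [0.16, 2.42], [-1.27, 4.41], [0.06, 2.06], [-2.6, 2.6]. Speed limits (rad/s): [2.22, 2.22, 2.79, 2.79, 3.14, 3.14, 3.14].

### API

Orientations are given as a unit quaternion [x, y, z, w].
In Python, from workcell import manip, eyes, job gives the robot as it stands.
- The arm moves only by the shell command python3 -m crank 'ROWS' [FORCE]. ROWS is JSON, a list that holds one entry, the list of rows, each a list of 7 numbers: the finger opening in cm, from 0 to 8.54, then the shift along the world's x, y, z in cm, then the turn, a rotation vector about the world's x, y, z in degrees. In form: [[[hand, x, y, z, ax, ay, az], ...]]. A call has 1 to 20 rows; each row shifts and turns the commanded pose from where the row before left it; what a row does not reach is not made up. A row lasts 1/8 s, in which the tool goes at most 62.5 mm and 10.7 degrees, less where a joint would pass 70% of its speed; a pose out of reach is approached as far as the arm can. A call with a gripper value outside its range is refused whole. The fingers move at their own pace and stop on an object; FORCE is the grip in N (left out, the last holds). Time passes only in rows, so rows that do not move let the fingers close. It gives the time, the measured TCP pose, the force, the opening and the grip force at its end, in the units of the state.
- manip.get_obs(): the state, without advancing time (a new reading comes with each control period).
- eyes.camera(name): name is "scene" or "top" or "wrist"; returns (picture, depth): 480x640x3 uint8, red, green, blue; 480x640 float32, m along the optical axis (not along the pixel's ray), 0 where there is no reading.
- eyes.camera_params(name): a dict with "fx", "fy", "cx", "cy" (pixels), "dist" ([k1, k2, p1, p2, k3] as OpenCV has them; the pictures are not rectified), "world_from_camera" (4x4, takes a point from camera to world coordinates); the wrist camera has in their place "hand_eye" (4x4, takes a point from camera to tool coordinates, whose origin is the TCP and whose axes are the flange's). Camera axes: x right, y down, z forward; pixel columns grow to the right and rows downward; lengths in m; the calibration is good to about 2 mm. A picture is of the moment at which its call begins: read the wrist's pose just before it. camera_params takes no time and is no camera call.
- job.hand_in(): hands the job in; it is judged then, once.
The state is a dict: "clock": time; "joint_pos": joint angles; "joint_velocities": joint speeds; "tau": joint torques, N m; "position": TCP position; "ee_rot": TCP orientation; "ft_force": force on the tool from outside, world axes, zero at the start; "torque": the same for the moment, N m; "grip_width": opening from 0.0 (shut) to 1.0 (fully open); "grasp_force": force on a finger pad.
Only numpy, scipy, OpenCV 4.12 (cv2) and the standard library are available. Lean on these libraries where they do the work, as an engineer would, in place of code of your own. Each camera call takes 0.05 s, during which the arm holds its last target. There are 200 camera calls.

## Working session

There is one attempt and no reset: what is moved stays moved. The work goes in short steps, Python scripts to look and compute and a shell command to move; the robot and the scene stay as the last step left them, time stands still between calls to the robot, and variables do not carry over. Pictures are saved under pics/ and viewed, at most 10 in all, crops included, and the job is handed in when it is done.

```bash
mkdir -p pics; ls
python3 - <<'E'
from workcell import manip, eyes, job
import cv2,numpy as np
o=manip.get_obs();print(o, manip.hold_point_z)
for n in ("top","scene"):
    p,d=eyes.camera(n);cv2.imwrite(f"pics/{n}0.png",p[...,::-1]);np.save(f"pics/{n}0.npy",d)
E
```

```text
pics
{'clock': 0.0, 'joint_pos': array([-1.27658355,  0.33289662, -0.06467015,  1.46096675,  0.02157796,
        1.34989163, -0.08848533]), 'joint_velocities': array([-0.00055462, -0.00031525, -0.00064463,  0.0011835 , -0.00041382,
       -0.00057517, -0.00048383]), 'tau': array([-5.52236779e-04, -6.25460029e+01,  4.85985330e-02, -3.91595829e+01,
        1.60948624e-02,  1.00940405e-02, -1.72920590e-06]), 'position': array([0.19460785, 0.59352448, 0.23048825]), 'ee_rot': array([ 1.57743164e-01,  9.87479901e-01, -7.28735506e-04, -8.77822136e-05]), 'ft_force': array([-0.04810584, -0.36609887,  0.41502667]), 'torque': array([-0.01202799, -0.01918047,  0.08010999]), 'grasp_force': 0.0, 'grip_width': 1.001884347040742} 0.0187
```

View pics/top0.png

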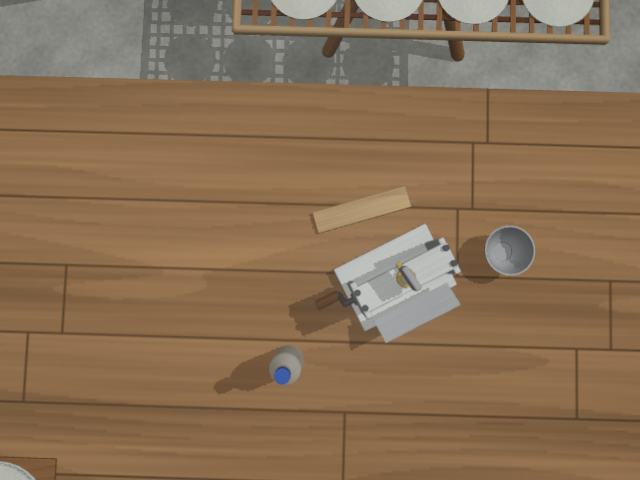

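View pics/scene0.png

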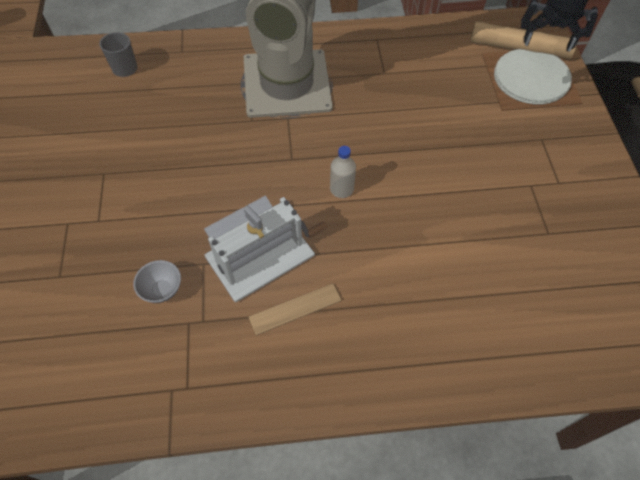

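The top view shows the machine centred near (405,280), with the wing at about (411,278) and the lug at about (400,265). The bowl is at (510,250), the bottle at (285,370) and the scraper at (361,210). I'll enlarge the wing area and locate everything.

```bash
cat > h.py <<'E'
from workcell import manip, eyes, job
import cv2,numpy as np
from scipy.spatial.transform import Rotation as R
def ray(n,uv,T=None):
    c=eyes.camera_params(n);K=np.array([[c['fx'],0,c['cx']],[0,c['fy'],c['cy']],[0,0,1.]])
    q=cv2.undistortPoints(np.array([[uv]],float),K,np.array(c['dist'],float))[0,0]
    if T is None: T=np.array(c['world_from_camera'])
    return T[:3,3],T[:3,:3]@np.array([q[0],q[1],1.])
def at_z(n,uv,z,T=None):
    o,d=ray(n,uv,T);return o+d*(z-o[2])/d[2]
def wristT():
    o=manip.get_obs();T=np.eye(4);T[:3,:3]=R.from_quat(o['ee_rot']).as_matrix();T[:3,3]=o['position']
    return T@np.array(eyes.camera_params('wrist')['hand_eye'])
E
python3 - <<'E'
from h import *
p=cv2.imread('pics/top0.png');c=p[230:330,340:460]
cv2.imwrite('pics/crop1.png',cv2.resize(c,None,fx=6,fy=6,interpolation=cv2.INTER_CUBIC))
for nm,uv,z in [('wing',(411,278),.187),('lug',(400,264),.139),('bowl',(510,250),.04),('bottlecap',(283,376),.15),('scr',(361,210),.008)]:
    print(nm,at_z('top',uv,z).round(3))
print(R.from_quat(manip.get_obs()['ee_rot']).as_matrix().round(3), np.array(eyes.camera_params('wrist')['hand_eye']).round(3))
E
```

```text
wing [ 0.546 -0.101  0.187]
lug [ 0.569 -0.091  0.139]
bowl [ 0.606 -0.325  0.04 ]
bottlecap [0.373 0.106 0.15 ]
scr [ 0.681 -0.031  0.008]
[[-0.95   0.312 -0.   ]
 [ 0.312  0.95  -0.001]
 [-0.    -0.001 -1.   ]] [[ 0.001 -0.959 -0.285  0.073]
 [ 1.     0.001  0.    -0.   ]
 [-0.    -0.285  0.959 -0.143]
 [ 0.     0.     0.     1.   ]]
```

View pics/crop1.png

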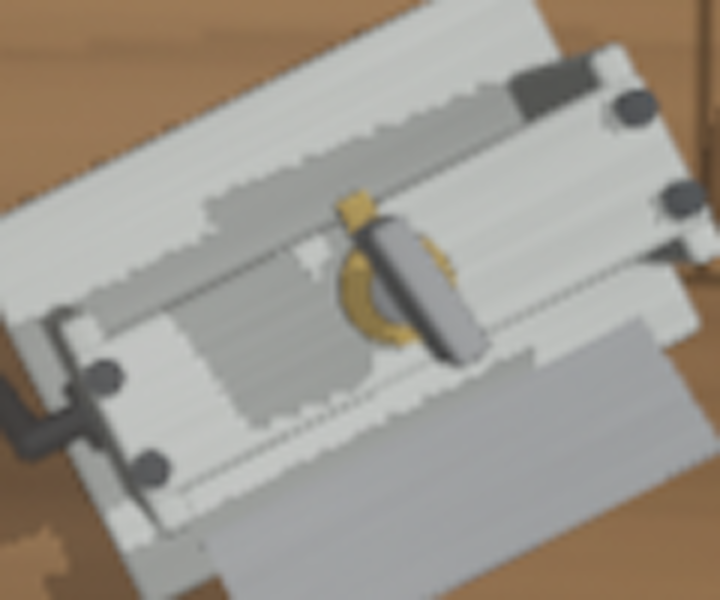

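The crop shows the wing's ends at about (405,267.5) and (419,287.5), the bush centre at about (406,277.5) and the lug at about (400,264.5).

```bash
python3 - <<'E'
from h import *
a=at_z('top',(405,267.5),.187);b=at_z('top',(419.2,287.5),.187);print(a,b,(a+b)/2,np.degrees(np.arctan2(*(a-b)[1::-1])))
print(at_z('top',(406.2,277.5),.143), at_z('top',(400,264.5),.143))
E
python3 -m crank '[[[8.5,0,0,2,0,0,0],[8.5,2.2,-4.5,1,0,0,3.3],[8.5,2.2,-4.5,0,0,0,3.3],[8.5,2.2,-4.5,0,0,0,3.3],[8.5,2.2,-4.5,0,0,0,3.3],[8.5,2.2,-4.5,0,0,0,3.3],[8.5,2.2,-4.5,0,0,0,3.3],[8.5,2.2,-4.5,0,0,0,3.3],[8.5,2.2,-4.5,0,0,0,3.3],[8.5,2.2,-4.5,0,0,0,3.3],[8.5,2.2,-4.5,0,0,0,3.3],[8.5,2.2,-4.5,0,0,0,3.3],[8.5,2.2,-4.5,0,0,0,3.3],[8.5,2.2,-4.5,0,0,0,3.3],[8.5,2.2,-4.5,0,0,0,3.3],[8.5,2.2,-2,0,0,0,3.3],[8.5,0,0,0,0,0,0],[8.5,0,0,0,0,0,0]]]' 60
```

```text
[ 0.56284733 -0.09101767  0.187     ] [ 0.53080818 -0.11488313  0.187     ] [ 0.54682776 -0.1029504   0.187     ] 36.68184170329634
[ 0.54616775 -0.10154881  0.143     ] [ 0.56843781 -0.09033882  0.143     ]
clock: 2.35
position: [0.5242, -0.0554, 0.2609]
ee_rot: [-0.27, 0.963, 0.0, -0.001]
ft_force: [0.5, 0.4, -0.2]
grip_width: 0.996
grasp_force: 0.0
```

Run:
```python
from h import *
o=manip.get_obs();T=wristT();np.save('pics/T1.npy',T)
y=R.from_quat(o['ee_rot']).as_matrix()[:,1];print(np.degrees(np.arctan2(y[1],y[0])),o['joint_pos'].round(2),o['position'])
p,d=eyes.camera('wrist');cv2.imwrite('pics/w1.png',p[...,::-1])
```

```text
121.33853005947975 [-0.58  0.1   0.64  1.7  -0.06  1.36  2.2 ] [ 0.52421816 -0.05539369  0.26093992]
```

View pics/w1.png

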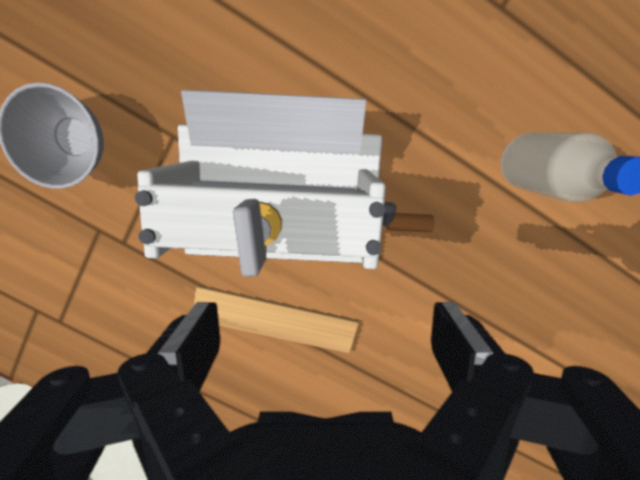

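The wrist view shows the wing's top strip running from about (244,206) to (251,274). The bush is to its right at about (266,225).

Run:
```python
from h import *
T=np.load('pics/T1.npy')
p=cv2.imread('pics/w1.png');cv2.imwrite('pics/crop2.png',cv2.resize(p[180:300,200:320],None,fx=5,fy=5,interpolation=cv2.INTER_CUBIC))
a=at_z('wrist',(244,206),.187,T);b=at_z('wrist',(251,274),.187,T);print(a,b,(a+b)/2,np.degrees(np.arctan2(*(a-b)[1::-1])))
```

```text
[ 0.5233067  -0.11257918  0.187     ] [ 0.56006215 -0.08817625  0.187     ] [ 0.54168442 -0.10037771  0.187     ] -146.41875120712785
```

View pics/crop2.png

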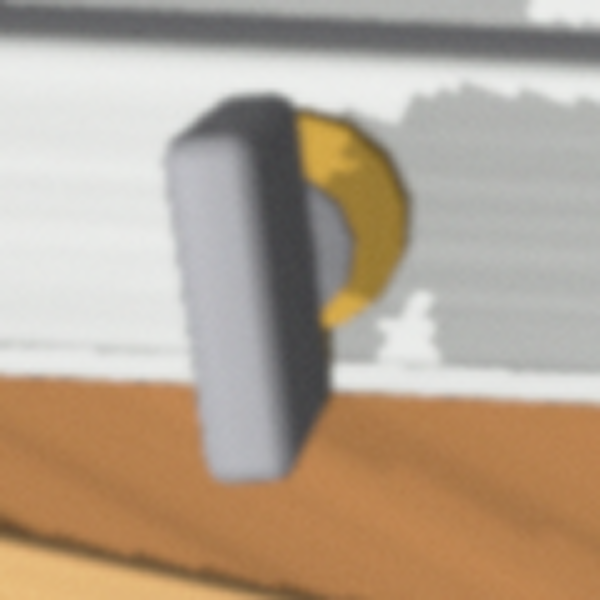

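```bash
python3 -m crank '[[[8.5,1,-2.3,0,0,0,2.5],[8.5,1,-2.3,0,0,0,0],[5,0,0,-3,0,0,0],[5,0,0,-3,0,0,0],[5,0,0,-2.5,0,0,0],[5,0,0,-2.2,0,0,0],[5,0,0,0,0,0,0],[5,0,0,0,0,0,0]]]' 40
python3 - <<'E'
from h import *
p,d=eyes.camera('wrist');cv2.imwrite('pics/w2.png',p[...,::-1]);print(manip.get_obs()['position'])
E
```

```text
clock: 3.4
position: [0.545, -0.1016, 0.1554]
ee_rot: [-0.291, 0.957, 0.0, 0.001]
ft_force: [-0.4, -0.5, 0.4]
grip_width: 0.583
grasp_force: 0.0
[ 0.54523117 -0.10176623  0.15556383]
```

View pics/w2.png

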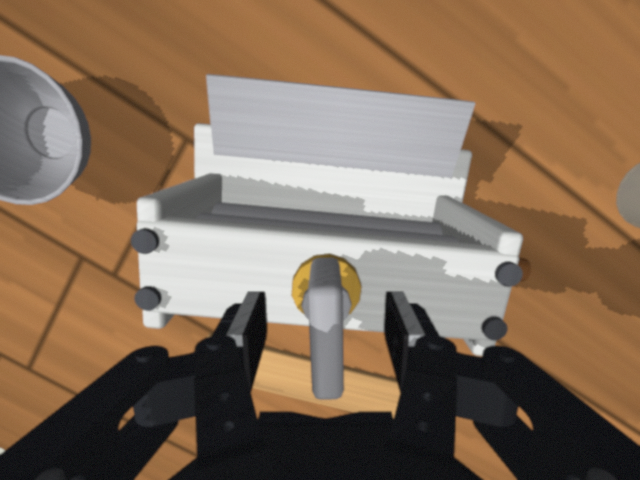

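The wing, at x≈326, sits midway between the fingers (inner faces at 266 and 386) and is aligned with them. Closing now.

```bash
python3 -m crank '[[[0.5,0,0,0,0,0,0],[0.5,0,0,0,0,0,0],[0.5,0,0,0,0,0,0],[0.5,0,0,0,0,0,0],[0.5,0,0,0,0,0,0],[0.5,0,0,0,0,0,0]]]' 50
cat > s.py <<'E'
from h import *
o=manip.get_obs();y=R.from_quat(o['ee_rot']).as_matrix()[:,1]
print('t',round(o['clock'],2),'pos',o['position'].round(4),'yaw',np.degrees(np.arctan2(y[1],y[0])).round(2),'F',o['ft_force'].round(2),'M',o['torque'].round(3),'g',round(o['grip_width'],3),round(o['grasp_force'],1),'j7',o['joint_pos'].round(2))
E
python3 s.py
```

```text
clock: 4.2
position: [0.5448, -0.1017, 0.1549]
ee_rot: [-0.291, 0.957, 0.0, 0.0]
ft_force: [-3.1, 2.2, 5.4]
grip_width: 0.133
grasp_force: 51.1
t 4.2 pos [ 0.5448 -0.1017  0.1549] yaw 123.87 F [-3.09  2.19  5.36] M [0.429 0.569 0.056] g 0.133 51.1 j7 [-0.47  0.26  0.67  1.78 -0.18  1.16  2.42]
```

```bash
python3 -m crank '[[[0.5,0,0,0,0,0,-5],[0.5,0,0,0,0,0,-5],[0.5,0,0,0,0,0,-5],[0.5,0,0,0,0,0,-5],[0.5,0,0,0,0,0,0]]]' >/dev/null; python3 s.py;  python3 -m crank '[[[0.5,0,0,0,0,0,-5],[0.5,0,0,0,0,0,-5],[0.5,0,0,0,0,0,-5],[0.5,0,0,0,0,0,-5],[0.5,0,0,0,0,0,-5],[0.5,0,0,0,0,0,0]]]'>/dev/null; python3 s.py
```

```text
t 4.83 pos [ 0.5447 -0.1016  0.1549] yaw 103.8 F [-2.85  1.58  5.68] M [0.445 0.648 0.084] g 0.131 51.2 j7 [-0.51  0.27  0.72  1.78 -0.2   1.16  2.08]
t 5.58 pos [ 0.5447 -0.1015  0.1549] yaw 78.8 F [-2.05  2.66  5.8 ] M [0.452 0.752 0.029] g 0.135 51.3 j7 [-0.57  0.29  0.79  1.78 -0.22  1.16  1.67]
```

```bash
cat s.py > c.py; echo "import sys; sys.exit(o['torque'][2]>0.22)" >> c.py
python3 -m crank '[[[0.5,0,0,0,0,0,-2.5],[0.5,0,0,0,0,0,-2.5],[0.5,0,0,0,0,0,0]]]' >/dev/null; python3 c.py && python3 -m crank '[[[0.5,0,0,0,0,0,-2.5],[0.5,0,0,0,0,0,-2.5],[0.5,0,0,0,0,0,0]]]' >/dev/null && python3 c.py && python3 -m crank '[[[0.5,0,0,0,0,0,-2.5],[0.5,0,0,0,0,0,-2.5],[0.5,0,0,0,0,0,0]]]' >/dev/null && python3 c.py && python3 -m crank '[[[0.5,0,0,0,0,0,-2.5],[0.5,0,0,0,0,0,-2.5],[0.5,0,0,0,0,0,0]]]' >/dev/null && python3 c.py
```

```text
t 5.95 pos [ 0.5447 -0.1015  0.1549] yaw 73.84 F [-3.17  2.23  5.44] M [0.505 0.722 0.065] g 0.134 51.3 j7 [-0.58  0.29  0.81  1.79 -0.23  1.16  1.59]False
```

```bash
sed -i 's/sys.exit(\(.*\))/sys.exit(int(\1))/' c.py
python3 -m crank '[[[0.5,0,0,0,0,0,-2.5],[0.5,0,0,0,0,0,-2.5],[0.5,0,0,0,0,0,0]]]' >/dev/null; python3 c.py && python3 -m crank '[[[0.5,0,0,0,0,0,-2.5],[0.5,0,0,0,0,0,-2.5],[0.5,0,0,0,0,0,0]]]' >/dev/null && python3 c.py && python3 -m crank '[[[0.5,0,0,0,0,0,-2.5],[0.5,0,0,0,0,0,-2.5],[0.5,0,0,0,0,0,0]]]' >/dev/null && python3 c.py && python3 -m crank '[[[0.5,0,0,0,0,0,-2.5],[0.5,0,0,0,0,0,-2.5],[0.5,0,0,0,0,0,0]]]' >/dev/null && python3 c.py && python3 -m crank '[[[0.5,0,0,0,0,0,-2.5],[0.5,0,0,0,0,0,-2.5],[0.5,0,0,0,0,0,0]]]' >/dev/null && python3 c.py && python3 -m crank '[[[0.5,0,0,0,0,0,-2.5],[0.5,0,0,0,0,0,-2.5],[0.5,0,0,0,0,0,0]]]' >/dev/null && python3 c.py
```

```text
t 6.33 pos [ 0.5447 -0.1016  0.1549] yaw 68.84 F [-3.31  2.06  5.24] M [0.542 0.824 0.005] g 0.128 51.3 j7 [-0.59  0.3   0.82  1.79 -0.24  1.16  1.5 ]
t 6.7 pos [ 0.5447 -0.1015  0.1549] yaw 63.84 F [-2.57  2.72  6.55] M [0.524 0.729 0.021] g 0.135 51.4 j7 [-0.61  0.3   0.84  1.79 -0.24  1.16  1.42]
t 7.08 pos [ 0.5447 -0.1015  0.1549] yaw 58.84 F [-3.62  2.46  7.39] M [0.502 0.786 0.074] g 0.132 51.4 j7 [-0.62  0.3   0.86  1.79 -0.25  1.16  1.34]
t 7.45 pos [ 0.5447 -0.1015  0.1549] yaw 53.84 F [-3.69  2.89  6.82] M [0.611 0.822 0.061] g 0.132 51.4 j7 [-0.63  0.31  0.87  1.79 -0.26  1.17  1.26]
t 7.83 pos [ 0.5447 -0.1015  0.1549] yaw 48.84 F [-3.39  2.88  6.57] M [0.602 0.777 0.091] g 0.13 51.4 j7 [-0.64  0.31  0.89  1.79 -0.26  1.17  1.18]
t 8.2 pos [ 0.5447 -0.1015  0.1549] yaw 43.84 F [-3.53  2.37  6.29] M [0.563 0.815 0.059] g 0.132 51.4 j7 [-0.66  0.32  0.91  1.79 -0.27  1.17  1.1 ]
```

```bash
python3 -m crank '[[[0.5,0,0,0,0,0,-2.5],[0.5,0,0,0,0,0,-2.5],[0.5,0,0,0,0,0,0]]]' >/dev/null; python3 c.py && python3 -m crank '[[[0.5,0,0,0,0,0,-2.5],[0.5,0,0,0,0,0,-2.5],[0.5,0,0,0,0,0,0]]]' >/dev/null && python3 c.py && python3 -m crank '[[[0.5,0,0,0,0,0,-2.5],[0.5,0,0,0,0,0,-2.5],[0.5,0,0,0,0,0,0]]]' >/dev/null && python3 c.py && python3 -m crank '[[[0.5,0,0,0,0,0,-2.5],[0.5,0,0,0,0,0,-2.5],[0.5,0,0,0,0,0,0]]]' >/dev/null && python3 c.py && python3 -m crank '[[[0.5,0,0,0,0,0,-2.5],[0.5,0,0,0,0,0,-2.5],[0.5,0,0,0,0,0,0]]]' >/dev/null && python3 c.py && python3 -m crank '[[[0.5,0,0,0,0,0,-2.5],[0.5,0,0,0,0,0,-2.5],[0.5,0,0,0,0,0,0]]]' >/dev/null && python3 c.py && python3 -m crank '[[[0.5,0,0,0,0,0,-2.5],[0.5,0,0,0,0,0,-2.5],[0.5,0,0,0,0,0,0]]]' >/dev/null && python3 c.py && python3 -m crank '[[[0.5,0,0,0,0,0,-2.5],[0.5,0,0,0,0,0,-2.5],[0.5,0,0,0,0,0,0]]]' >/dev/null && python3 c.py
```

```text
t 8.57 pos [ 0.5448 -0.1014  0.1549] yaw 38.85 F [-3.08  2.38  7.12] M [0.615 0.782 0.036] g 0.132 51.4 j7 [-0.67  0.32  0.92  1.79 -0.28  1.17  1.02]
t 8.95 pos [ 0.5447 -0.1014  0.1549] yaw 33.84 F [-3.54  2.21  7.62] M [0.558 0.745 0.051] g 0.131 51.4 j7 [-0.68  0.33  0.94  1.79 -0.29  1.17  0.94]
t 9.32 pos [ 0.5447 -0.1014  0.1549] yaw 28.85 F [-3.32  2.49  6.27] M [0.602 0.822 0.059] g 0.131 51.4 j7 [-0.7   0.33  0.96  1.79 -0.3   1.17  0.86]
t 9.7 pos [ 0.5448 -0.1014  0.1549] yaw 23.85 F [-3.2   2.9   6.95] M [0.675 0.811 0.012] g 0.13 51.4 j7 [-0.71  0.34  0.98  1.79 -0.31  1.17  0.78]
t 10.07 pos [ 0.5447 -0.1014  0.1549] yaw 18.85 F [-2.78  2.78  6.61] M [0.647 0.774 0.099] g 0.133 51.4 j7 [-0.72  0.35  1.    1.79 -0.32  1.18  0.7 ]
t 10.45 pos [ 0.5448 -0.1014  0.1549] yaw 13.85 F [-3.23  3.04  7.45] M [0.666 0.793 0.079] g 0.131 51.4 j7 [-0.73  0.35  1.01  1.79 -0.33  1.18  0.62]
t 10.82 pos [ 0.5448 -0.1014  0.1549] yaw 8.85 F [-3.07  2.1   7.42] M [0.667 0.783 0.035] g 0.132 51.5 j7 [-0.75  0.36  1.03  1.79 -0.34  1.18  0.54]
t 11.2 pos [ 0.5448 -0.1014  0.1549] yaw 3.85 F [-2.57  3.6   6.62] M [0.73  0.773 0.032] g 0.13 51.5 j7 [-0.76  0.37  1.05  1.79 -0.35  1.18  0.47]
```

```bash
python3 -m crank '[[[0.5,0,0,0,0,0,-2.5],[0.5,0,0,0,0,0,-2.5],[0.5,0,0,0,0,0,0]]]' >/dev/null; python3 c.py && python3 -m crank '[[[0.5,0,0,0,0,0,-2.5],[0.5,0,0,0,0,0,-2.5],[0.5,0,0,0,0,0,0]]]' >/dev/null && python3 c.py && python3 -m crank '[[[0.5,0,0,0,0,0,-2.5],[0.5,0,0,0,0,0,-2.5],[0.5,0,0,0,0,0,0]]]' >/dev/null && python3 c.py && python3 -m crank '[[[0.5,0,0,0,0,0,-2.5],[0.5,0,0,0,0,0,-2.5],[0.5,0,0,0,0,0,0]]]' >/dev/null && python3 c.py && python3 -m crank '[[[0.5,0,0,0,0,0,-2.5],[0.5,0,0,0,0,0,-2.5],[0.5,0,0,0,0,0,0]]]' >/dev/null && python3 c.py && python3 -m crank '[[[0.5,0,0,0,0,0,-2.5],[0.5,0,0,0,0,0,-2.5],[0.5,0,0,0,0,0,0]]]' >/dev/null && python3 c.py && python3 -m crank '[[[0.5,0,0,0,0,0,-2.5],[0.5,0,0,0,0,0,-2.5],[0.5,0,0,0,0,0,0]]]' >/dev/null && python3 c.py && python3 -m crank '[[[0.5,0,0,0,0,0,-2.5],[0.5,0,0,0,0,0,-2.5],[0.5,0,0,0,0,0,0]]]' >/dev/null && python3 c.py
```

```text
t 11.57 pos [ 0.5448 -0.1014  0.1549] yaw -1.15 F [-3.47  2.82  7.17] M [0.653 0.723 0.05 ] g 0.129 51.5 j7 [-0.77  0.38  1.07  1.79 -0.36  1.19  0.39]
t 11.95 pos [ 0.5448 -0.1013  0.1549] yaw -6.15 F [-2.99  3.58  6.83] M [0.657 0.765 0.002] g 0.132 51.5 j7 [-0.79  0.39  1.09  1.79 -0.37  1.19  0.31]
t 12.32 pos [ 0.5449 -0.1013  0.1549] yaw -11.14 F [-2.98  3.08  6.85] M [0.733 0.735 0.021] g 0.134 51.5 j7 [-0.8   0.4   1.11  1.79 -0.39  1.19  0.24]
t 12.7 pos [ 0.5449 -0.1013  0.1549] yaw -16.13 F [-2.8   3.    6.63] M [0.686 0.731 0.108] g 0.131 51.5 j7 [-0.81  0.41  1.13  1.79 -0.4   1.2   0.16]
t 13.07 pos [ 0.5449 -0.1013  0.1549] yaw -21.11 F [-2.65  2.8   6.58] M [0.65  0.675 0.347] g 0.132 51.9 j7 [-0.82  0.42  1.15  1.79 -0.41  1.2   0.09]
```

```bash
python3 -m crank '[[[0.5,0,0,0,0,0,-2],[0.5,0,0,0,0,0,0]]]' >/dev/null; python3 s.py; python3 -m crank '[[[0.5,0,0,0,0,0,0]]]' >/dev/null; python3 s.py
```

```text
t 13.32 pos [ 0.5449 -0.1013  0.1549] yaw -23.09 F [-2.8   3.09  7.17] M [0.659 0.72  0.531] g 0.129 52.2 j7 [-0.83  0.43  1.16  1.79 -0.42  1.2   0.06]
t 13.45 pos [ 0.5449 -0.1013  0.1549] yaw -23.07 F [-1.78  2.73  6.74] M [0.608 0.705 0.499] g 0.133 52.2 j7 [-0.83  0.43  1.16  1.79 -0.42  1.2   0.06]
```

Bottom is at yaw ≈ −16.5°: the torque rises at the bush's spring rate. I'll back off to about +73.5°, which is +96.5° from here.

```bash
python3 -m crank '[[[0.5,0,0,0,0,0,5],[0.5,0,0,0,0,0,5],[0.5,0,0,0,0,0,5],[0.5,0,0,0,0,0,5],[0.5,0,0,0,0,0,5],[0.5,0,0,0,0,0,5],[0.5,0,0,0,0,0,5],[0.5,0,0,0,0,0,5],[0.5,0,0,0,0,0,5],[0.5,0,0,0,0,0,5],[0.5,0,0,0,0,0,5],[0.5,0,0,0,0,0,5],[0.5,0,0,0,0,0,5],[0.5,0,0,0,0,0,5],[0.5,0,0,0,0,0,5],[0.5,0,0,0,0,0,5],[0.5,0,0,0,0,0,5],[0.5,0,0,0,0,0,5],[0.5,0,0,0,0,0,5],[0.5,0,0,0,0,0,1.5]]]' >/dev/null; python3 s.py; python3 -m crank '[[[0.5,0,0,0,0,0,0],[0.5,0,0,0,0,0,0]]]' >/dev/null; python3 s.py
```

```text
t 15.95 pos [ 0.5447 -0.1015  0.1549] yaw 73.46 F [-2.53  1.63  6.49] M [ 0.563  0.737 -0.103] g 0.133 51.2 j7 [-0.58  0.29  0.81  1.79 -0.23  1.16  1.58]
t 16.2 pos [ 0.5447 -0.1015  0.1549] yaw 73.36 F [-4.17  3.04  5.43] M [0.534 0.743 0.002] g 0.133 51.2 j7 [-0.58  0.29  0.81  1.79 -0.23  1.16  1.58]
```

Now I'll open to 5 cm, rise clear and look.

```bash
python3 -m crank '[[[5,0,0,0,0,0,0],[5,0,0,0,0,0,0],[5,0,0,0,0,0,0],[5,0,0,0,0,0,0],[5,0,0,2,0,0,0],[5,0,0,3,0,0,0],[5,0,0,4,0,0,0],[5,0,0,3,0,0,0],[5,0,0,0,0,0,0],[5,0,0,0,0,0,0]]]'
python3 - <<'E'
from h import *
T=wristT();np.save('pics/T3.npy',T)
p,d=eyes.camera('wrist');cv2.imwrite('pics/w3.png',p[...,::-1])
p,d=eyes.camera('top');cv2.imwrite('pics/top3.png',p[...,::-1])
E
python3 s.py
```

```text
clock: 17.45
position: [0.5444, -0.1019, 0.2737]
ee_rot: [0.145, 0.989, 0.0, -0.0]
ft_force: [-0.4, -0.9, -1.0]
grip_width: 0.583
grasp_force: 0.0
t 17.55 pos [ 0.5442 -0.1019  0.2733] yaw 73.35 F [-0.41  0.29 -0.15] M [-0.029  0.032 -0.012] g 0.584 0.0 j7 [-0.63  0.19  0.84  1.62 -0.14  1.4   1.51]
```

View pics/w3.png

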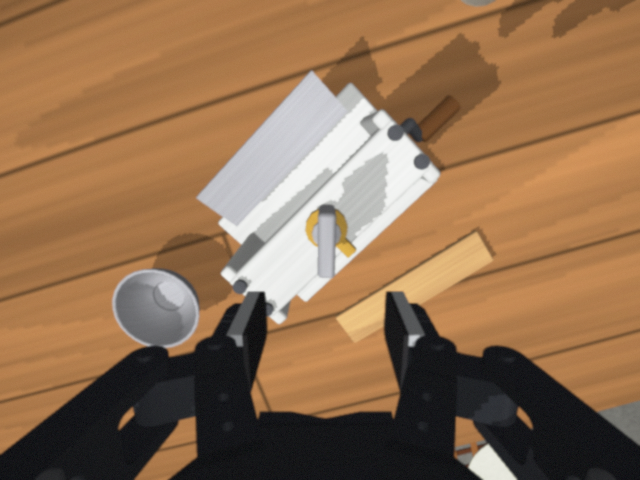

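The wing (around (326,240)) is still in line with the tool, so it did not slip in the grip. The lug at (347,246) is back square to the bridge, and the bowl and scraper are undisturbed.

```bash
python3 -c "
from workcell import job
print(job.hand_in())"
```

```text
the job is handed in; nothing more can be done
None
```

I bottomed the thumbscrew gently, about 6.6° past first contact (roughly 0.5 N m, under the 1 N m limit), backed it off about 90° from the bottom point, let go, and handed the job in at about 17.6 s; no verdict was shown.

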